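# Hang up the ring gauge and square the spoon blank into the marking jig

## Robot

A 6-joint arm with a two-finger parallel gripper is mounted at the origin on the work surface. World frame = base frame: x ahead of the robot, y to its left, z up, the work surface at z = 0. Lengths are in m, angles in degrees, forces in N, time in s.
With the tool pointing down it reaches from about 0.25 to 0.725 m from the base axis. Payload 9.7 kg.
Tool frame: the origin (TCP) lies between the finger pads; the fingertips stand bot.tcp_to_tips ahead of it and the grasp point (between the pads) lies 2 mm behind it (bot.tcp_to_tips is the distance from the TCP to the fingertips, in m); z points along the fingers, y is the line along which they close (so a half turn about z gives the same grasp; the last joint's range is limited). The gripper opens to 85 mm and grips with 20 to 120 N. Pads are 22 mm wide; open, the fingers measure 114 mm over their backs; the gripper's body (76 mm by 85 mm) begins 54 mm behind the grasp point. The pads swing forward as they close: fully open they stand 13 mm farther back than shut.
Start: joints at [-63.827, 4.979, 10.078, 95.1, 0, 90], TCP at [0.243, -0.494, 0.248] pointing down, gripper open.
Joint ranges: [-179.16, 179.16], [-48.56, 103.87], [-65.8, 70.77], [-126.05, 130.52], [-82.76, 87.17], [-180, 180]. Speed limits (degrees/s): [127.2, 127.2, 147.25, 180, 180, 180].

## Interface

Orientations are given as [roll, pitch, yaw] about the fixed x, y, z axes, in that order (R = Rz(yaw) Ry(pitch) Rx(roll)).
In Python, from workcell import sensors, camera, camera_params, bot gives the robot as it stands.
- The arm moves only by the tool apply_moves, never from a script. Its argument "motion" is a list of rows, each an object with "jaw": the opening, from -1 (shut) to 1 (fully open); "xyz": the shift along the tool's x, y, z in mm, a list of three; "twist": the turn about the tool's z in rad. A call has 1 to 5 rows; each row is the pose to reach, as a shift and turn from the pose commanded when the call began, along the tool's axes at that moment; what a row does not reach only later rows make up. A row lasts 1/8 s, in which the tool goes at most 62.5 mm and 10.7 degrees, less where a joint would pass 70% of its speed; a pose out of reach is approached as far as the arm can. A call with a gripper value outside its range is refused whole. The fingers move at their own pace and stop on an object; "grip_force" is the grip in N (left out, the last holds). Time passes only in rows, so rows that repeat a pose let the fingers close. It gives the time, the measured TCP pose, the force, the opening and the grip force at its end, in the units of the state.
- sensors.get_obs(): the state, without advancing time (a new reading comes with each control period).
- camera(name): name is "scene" or "top" or "wrist"; returns (picture, depth): 400x640x3 uint8, red, green, blue; 400x640 float32, m along the optical axis (not along the pixel's ray), 0 where there is no reading.
- camera_params(name): a dict with "mtx" (3x3 intrinsics, pixels), "rvec" (rotation vector, rad) and "tvec" (3), from world to camera coordinates, as OpenCV has them. Camera axes: x right, y down, z forward; pixel columns grow to the right and rows downward; lengths in m; the calibration is good to about 2 mm. A picture is of the moment at which its call begins: read the wrist's pose just before it. camera_params takes no time and is no camera call; for the wrist camera it gives the pose at the moment of the call.
- bot.job_done(): hands the job in; it is judged then, once.
The state is a dict: "time": time; "q": joint angles; "qd": joint speeds; "joint_efforts": joint torques, N m; "ee_pos": TCP position; "tcp_rot": TCP orientation; "wrist_force": force on the tool from outside, world axes, zero at the start; "torque": the same for the moment, N m; "opening": finger opening in m; "grasp_force": force on a finger pad.
Only numpy, scipy, OpenCV 4.12 (cv2) and the standard library are available. Lean on these libraries where they do the work, as an engineer would, in place of code of your own. Each camera call takes 0.05 s, during which the arm holds its last target. There are 200 camera calls.

## Task

Take the red-handled ring gauge off the spoon blank and hang it by its ring on the hook of the wooden stand. Push the blank along the jig's bed into its corner, so that it lies flat with its long edge flush against the long blue fence and its end flush against the short blue stop. Leave the mallet and the cork block where they lie.

Things in the scene. Friction and masses are not known exactly. Their poses are not given: they have to be found in the camera images.
- jig: Fixed marking jig: grey bed 220 (x) by 280 (y) mm, 18 thick, with two blue fences 20 mm thick that rise 14 mm above the bed (tops at 32): the long one along the far (+x) side, inner face at local x = +90 mm, the short stop along the left (+y) side, inner face at local y = +120 mm. Origin: centre of the underside; z up; turned by up to about 17 degrees.
- jig_corner (a point): The corner where the inner faces of fence and stop meet, at bed height, local (90, 120, 18) mm in the jig; axes as the jig. The bed lies to -x and -y of it.
- blank: Spoon blank: pale wooden block 90 (x) by 140 (y) by 30 (z) mm with a spoon drawn on top, 250 g, too wide to grip, loose on the jig's bed, short of both fences and a little askew. Origin: centre of the underside. When home its origin is 45 mm (x) and 70 mm (y) from the jig corner.
- gauge: Ring gauge, about 90 g, lying flat on top of the blank: red handle 100 (x) by 18 (y) by 12 (z) mm, with a steel ring at its +x end, outer diameter 58, hole 40, bar 9 mm thick. Origin: centre of the handle's underside; x points along the handle to the ring, z up as it lies. The centre of mass lies about 35 mm from the origin towards the ring.
- gauge_eye (a point): Centre of the gauge's ring, 75 mm from the gauge's origin along x, at half thickness (6 mm up); axes as the gauge.
- hook_stand: Fixed dark wooden stand left or right of the jig: foot 100 x 100 x 20 mm, post 22 mm square up to 235 mm, steel hook of 10 mm round bar pointing to local -x (towards the robot). The bar leaves the post at height 212, dips to height 200 between local x = -55 and -80, then turns up to its tip at x = -95. Origin: centre of the foot's underside.
- hook_seat (a point): Centre of the bar at the hook's lowest stretch, where a ring hangs: local (-67.5, 0, 200) mm in the stand; axes as the stand.
- hook_tip (a point): Centre of the rounded end of the hook's upturned tip: local (-95, 0, 235) mm in the stand; the metal ends 5 mm above it.
- pot: Fixed yellow pot of pencils, 76 mm wide, 90 high, pencils up to 160 mm; on the side of the jig where the stand is not.
- mallet: Loose wooden mallet, 240 mm long, lying on the bench near the robot on its right. To be left alone.
- cork_block: Loose cork block 60 x 110 x 35 mm near the robot on its left. To be left alone.

How it is judged (in metres and radians):
At the end, for the whole second after the job is handed in: The blank lies flat on the jig's bed, at rest, within 3 mm of both the fence and the stop and within 0.025 rad of square to the jig; the gauge hangs at rest by its ring on the hook of the stand, ring upward (within 0.4 rad of upright), the hook's bar through its hole (x of blank in the frame of jig_corner between -0.048 and -0.042 m and y of blank in the frame of jig_corner between -0.073 and -0.067 m and angle between the x axis of blank and the x axis of jig, either way round below 0.025 rad and z of blank in the frame of jig_corner below 0.003 m and angle between blank's own z axis and vertical below 0.04 rad and linear speed of blank below 0.01 m/s and x of gauge_eye in the frame of hook_seat between -0.03 and 0.05 m and y of gauge_eye in the frame of hook_seat between -0.02 and 0.02 m and z of gauge_eye in the frame of hook_seat between -0.03 and 0.002 m and angle between gauge's own x axis and vertical below 0.4 rad and contact force between gauge and hook_stand above 0.2 N and linear speed of gauge below 0.08 m/s); the robot touches nothing.
It fails at once if The mallet or the cork block is moved by more than 40 mm (distance of any of mallet, cork_block from where it was at the start of the episode above 0.04 m).
It also fails if it takes over 72 s, if anything falls off the work surface, if the arm or the gripper's body presses on something with over 40 N, if the wrist force passes 120 N, or if a joint passes its speed limit or range.

## Working session

There is one attempt and no reset: what is moved stays moved. The work goes in short steps, Python scripts to look and compute and a tool call to move; the robot and the scene stay as the last step left them, time stands still between calls to the robot, and variables do not carry over. Pictures are saved under pics/ and viewed, at most 10 in all, crops included, and the job is handed in when it is done.

Besides the shell and the picture viewer there is one more tool, called after "Emit:" as name([rows], argument=value, ...), one row to a line, values as JSON. apply_moves: Moves the arm, as the interface text tells. Its arguments: {"type":"object","properties":{"motion":{"type":"array","items":{"type":"object","properties":{"jaw":{"type":"number"},"xyz":{"type":"array","items":{"type":"number"}},"twist":{"type":"number"}}}},"grip_force":{"type":"number"}},"required":["motion"]}

```bash
mkdir -p pics; cat > h.py <<'E'
import numpy as np, cv2
from workcell import sensors, camera, camera_params, bot
def cam(n):
    p=camera_params(n); img,d=camera(n); return img,d,p
def pts(d,p):
    K=np.array(p["mtx"]);R=cv2.Rodrigues(np.array(p["rvec"],float))[0];t=np.array(p["tvec"],float).ravel()
    v,u=np.indices(d.shape); c=np.stack([(u-K[0,2])/K[0,0]*d,(v-K[1,2])/K[1,1]*d,d],-1)
    return (c-t)@R   # world
def plane(uv,z,p):
    K=np.array(p["mtx"]);R=cv2.Rodrigues(np.array(p["rvec"],float))[0];t=np.array(p["tvec"],float).ravel()
    uv=np.atleast_2d(uv).astype(float); r=np.c_[(uv[:,0]-K[0,2])/K[0,0],(uv[:,1]-K[1,2])/K[1,1],np.ones(len(uv))]@R
    o=-R.T@t; return o+r*((z-o[2])/r[:,2])[:,None]
E
python3 - <<'E'
from h import *
print(sensors.get_obs(), bot.tcp_to_tips)
for n in("top","scene"):
    i,d,p=cam(n); cv2.imwrite(f"pics/{n}0.png",i[...,::-1]); np.savez(f"{n}0.npz",i=i,d=d,**{k:np.array(v) for k,v in p.items() if k in("mtx","rvec","tvec")})
    print(n,p)
E
```

```text
{'time': 0.0, 'q': array([-6.38251823e+01,  5.01185438e+00,  1.00327825e+01,  9.51006737e+01,
        5.40148470e-04,  9.00003629e+01]), 'qd': array([ 0.11287304,  0.05146479, -0.04939053, -0.07222586,  0.0261282 ,
        0.04594682]), 'joint_efforts': array([ 1.61898765e-04, -5.20390749e+01,  4.64801109e+01,  1.63726998e-02,
        3.73672208e-05,  3.55830139e-05]), 'ee_pos': array([ 0.24251505, -0.49339724,  0.24756086]), 'tcp_rot': array([-1.79920255e+02, -5.39642880e-04,  2.61744541e+01]), 'wrist_force': array([-0.1868914 ,  0.04473591,  0.19189479]), 'torque': array([-0.03185756,  0.00252518, -0.00969578]), 'grasp_force': 0.0, 'opening': 0.08537728143502143} 0.017
top {'mtx': array([[456.89875473,   0.        , 319.97674608],
       [  0.        , 456.89875473, 192.60087064],
       [  0.        ,   0.        ,   1.        ]]), 'rvec': array([ 2.15494355, -2.06645469,  0.20690408]), 'tvec': array([-0.024547  ,  0.49007534,  1.47836192])}
scene {'mtx': array([[369.87106083,   0.        , 323.46165884],
       [  0.        , 369.87106083, 198.64670766],
       [  0.        ,   0.        ,   1.        ]]), 'rvec': array([ 1.59275448,  2.10329358, -0.75584703]), 'tvec': array([ 0.13911469, -0.25258364,  1.46339715])}
```

```bash
ls . pics
```

```text
.:
h.py
pics
scene0.npz
top0.npz

pics:
scene0.png
top0.png
```

View pics/top0.png

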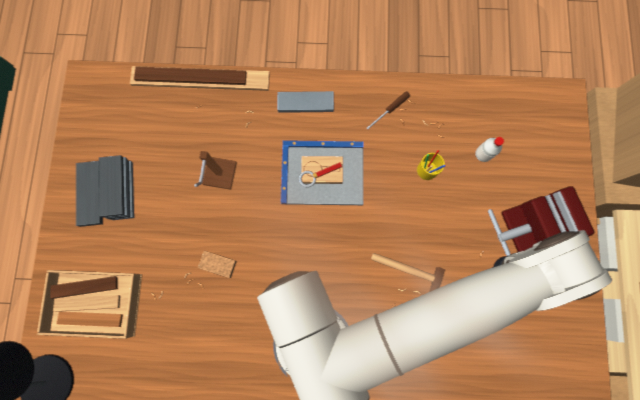

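View pics/scene0.png

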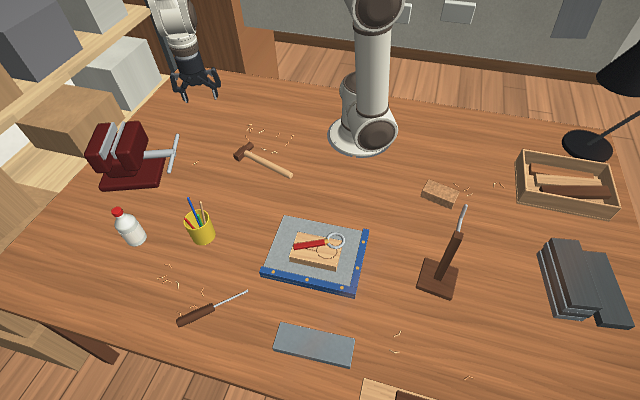

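The top view shows the jig at about (322,173), the ring at (308,180), the handle end at (342,166) and the stand on the left with its foot at (218,172) and the hook end near (199,187). I take rough positions now and will refine them with the wrist camera.

```bash
python3 - <<'E'
from h import *
z=np.load("top0.npz"); i,d=z["i"],z["d"]; P=pts(d,z)
hsv=cv2.cvtColor(i,cv2.COLOR_RGB2HSV)
def roi(m,u0,v0,u1,v1):
    k=np.zeros(m.shape,bool);k[v0:v1,u0:u1]=1;return (m>0)&k
blue=roi(cv2.inRange(hsv,(105,150,60),(125,255,255)),270,130,375,215)
red=roi(cv2.inRange(hsv,(0,180,100),(8,255,255))|cv2.inRange(hsv,(172,180,100),(180,255,255)),300,155,350,190)
for n,m in(("blue",blue),("red",red)):
    q=P[m]; print(n,m.sum(),q.mean(0).round(3),np.median(q[:,2]))
    v,u=np.nonzero(m); r=cv2.minAreaRect(np.c_[u,v].astype(np.float32)); 
    print(plane(cv2.boxPoints(r),0.032 if n=="blue" else .06,z).round(3))
print("ring",plane([[308,180]],.054,z).round(3))
print("foot corners",plane([[209,155],[237,161],[230,189],[201,183]],.02,z).round(3))
print("pot",plane([[431,168]],.09,z))
m=roi((P[...,2]>.15)*1,185,140,250,200); q=P[m]; print(m.sum(),np.c_[q][:60].round(3))
cw=camera_params("wrist"); R=cv2.Rodrigues(np.array(cw["rvec"]))[0]; print("wrist cam",-R.T@np.ravel(cw["tvec"]),R, cw["mtx"])
E
```

```text
blue 430 [0.644 0.03  0.032] 0.03166645655819689
[[ 0.668  0.132  0.032]
 [ 0.679 -0.138  0.032]
 [ 0.53  -0.142  0.032]
 [ 0.519  0.123  0.032]]
red 110 [ 0.57  -0.029  0.06 ] 0.05966667680356601
[[ 0.558  0.013  0.06 ]
 [ 0.595 -0.065  0.06 ]
 [ 0.581 -0.071  0.06 ]
 [ 0.544  0.007  0.06 ]]
ring [[0.531 0.038 0.054]]
foot corners [[0.614 0.387 0.02 ]
 [0.597 0.288 0.02 ]
 [0.497 0.304 0.02 ]
 [0.513 0.405 0.02 ]]
pot [[ 0.58013719 -0.36581858  0.09      ]]
249 [[ 0.183 -0.022  1.547]
 [ 0.564  0.357  0.235]
 [ 0.565  0.354  0.236]
 [ 0.565  0.352  0.234]
 [ 0.564  0.348  0.237]
 [ 0.183 -0.022  1.547]
 [ 0.563  0.359  0.229]
 [ 0.562  0.355  0.233]
 [ 0.561  0.351  0.237]
 [ 0.56   0.347  0.24 ]
 [ 0.561  0.345  0.237]
 [ 0.561  0.342  0.238]
 [ 0.562  0.34   0.234]
 [ 0.183 -0.022  1.547]
 [ 0.558  0.357  0.235]
 [ 0.559  0.354  0.234]
 [ 0.183 -0.022  1.547]
 [ 0.56   0.349  0.232]
 [ 0.558  0.344  0.239]
 [ 0.559  0.342  0.236]
 [ 0.56   0.34   0.233]
 [ 0.562  0.339  0.225]
 [ 0.555  0.36   0.236]
 [ 0.556  0.357  0.233]
 [ 0.555  0.353  0.236]
 [ 0.556  0.351  0.234]
 [ 0.555 
[... 436 characters left out ...]
61  0.229]
 [ 0.548  0.355  0.237]
 [ 0.549  0.353  0.235]
 [ 0.55   0.351  0.232]
 [ 0.55   0.347  0.234]
 [ 0.55   0.344  0.234]
 [ 0.55   0.341  0.235]
 [ 0.55   0.338  0.235]
 [ 0.555  0.34   0.217]
 [ 0.557  0.339  0.21 ]
 [ 0.56   0.339  0.199]
 [ 0.563  0.339  0.188]
 [ 0.546  0.359  0.234]
 [ 0.547  0.356  0.233]
 [ 0.547  0.354  0.232]
 [ 0.545  0.348  0.241]]
wrist cam [ 0.31118905 -0.45958175  0.37310045] [[ 4.41515118e-01 -8.97253322e-01 -9.36805793e-04]
 [-8.56114282e-01 -4.21583728e-01  2.98890442e-01]
 [-2.68575384e-01 -1.31162636e-01 -9.54286972e-01]] [[357.55193328   0.         327.85676183]
 [  0.         357.55193328 194.05794341]
 [  0.           0.           1.        ]]
```

```bash
cat >> h.py <<'E'
def go(x,y,z,yaw=None):
    o=sensors.get_obs(); p=o["ee_pos"]; w=np.radians(o["tcp_rot"][2]); c,s=np.cos(w),np.sin(w)
    d=np.array([x,y,z])-p
    tw=0 if yaw is None else -((yaw-np.degrees(w)+180)%360-180)
    print("pose",p.round(4),o["tcp_rot"].round(1),"q6",o["q"][5].round(1),"t",o["time"],"| shift mm",np.round(1e3*np.array([d[0]*c+d[1]*s,d[0]*s-d[1]*c,-d[2]]),1),"twist",np.radians(tw).round(3),"F",o["wrist_force"].round(1))
E
```

Emit:
apply_moves([
  {"xyz":[50,-29,0],"twist":-0.16,"jaw":1},
  {"xyz":[100,-58,0],"twist":-0.32,"jaw":1},
  {"xyz":[150,-87,0],"twist":-0.48,"jaw":1},
  {"xyz":[200,-116,0],"twist":-0.64,"jaw":1},
  {"xyz":[250,-145,0],"twist":-0.8,"jaw":1},
])

```text
time: 0.72
ee_pos: [0.4036, -0.2515, 0.2481]
tcp_rot: [-180.0, -0.0, 72.3]
wrist_force: [1.0, -0.9, 0.3]
opening: 0.0855
grasp_force: 0.0
```

```bash
python3 -c "
from h import *
go(.56,-.03,.26,116)"
```

```text
pose [ 0.4036 -0.2515  0.2481] [-180.    -0.    72.3] q6 75.8 t 0.725 | shift mm [258.6  81.6 -11.9] twist -0.763 F [ 1.  -0.9  0.3]
```

Emit:
apply_moves([
  {"xyz":[52,16,-3],"twist":-0.16,"jaw":1},
  {"xyz":[104,33,-6],"twist":-0.32,"jaw":1},
  {"xyz":[156,49,-9],"twist":-0.48,"jaw":1},
  {"xyz":[208,66,-12],"twist":-0.64,"jaw":1},
  {"xyz":[259,82,-12],"twist":-0.76,"jaw":1},
])

```text
time: 1.35
ee_pos: [0.5618, -0.0305, 0.2602]
tcp_rot: [-180.0, 0.0, 115.8]
wrist_force: [0.4, -0.8, 0.4]
opening: 0.0853
grasp_force: 0.0
```

```bash
python3 - <<'E'
from h import *
i,d,p=cam("wrist"); cv2.imwrite("pics/w1.png",i[...,::-1]); np.savez("w1.npz",i=i,d=d,**p)
go(.56,-.03,.26,116)
E
```

```text
pose [ 0.5643 -0.0262  0.2588] [ 1.800e+02 -1.000e-01  1.163e+02] q6 61.0 t 1.4 | shift mm [-1.5 -5.5 -1.2] twist 0.005 F [-3.6  3.2 -2.7]
```

View pics/w1.png

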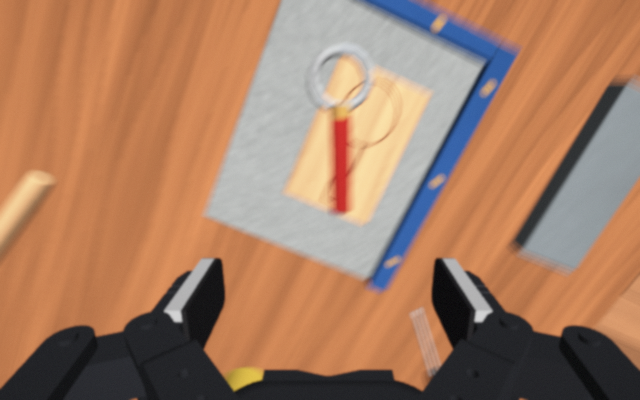

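The picture is motion-blurred, but it shows the ring near (340,75), the handle from (340,120) to (340,212) and the jig corner near (487,58). I let the arm settle and measure from a sharp frame.

Emit:
apply_moves([
  {"xyz":[0,0,0],"twist":0,"jaw":1},
  {"xyz":[0,0,0],"twist":0,"jaw":1},
])

```text
time: 1.65
ee_pos: [0.5605, -0.0328, 0.2601]
tcp_rot: [-180.0, -0.0, 115.5]
wrist_force: [-0.2, 0.5, -1.1]
opening: 0.0852
grasp_force: 0.0
```

```bash
cat > meas.py <<'E'
from h import *
def line(P): # fit 2d
    vx,vy,x,y=cv2.fitLine(P[:,:2].astype(np.float32),cv2.DIST_HUBER,0,1e-4,1e-4).ravel(); return np.array([x,y]),np.array([vx,vy])
def masks(i):
    hsv=cv2.cvtColor(i,cv2.COLOR_RGB2HSV)
    return dict(blue=cv2.inRange(hsv,(105,150,50),(125,255,255)),
      red=cv2.inRange(hsv,(0,180,80),(6,255,255))|cv2.inRange(hsv,(172,180,80),(180,255,255)))
E
python3 - <<'E'
from meas import *
print(sensors.get_obs()["q"].round(1))
i,d,p=cam("wrist"); cv2.imwrite("pics/w2.png",i[...,::-1]); np.savez("w2.npz",i=i,d=d,**p)
go(.56,-.03,.26,116)
P=pts(d,p); m=masks(i)
# z check
for n,(u,v) in dict(bed=(270,150),blank=(400,150)).items(): print(n,P[v,u].round(4))
r=m["red"]>0; 
v,u=np.nonzero(r); rect=cv2.minAreaRect(np.c_[u,v].astype(np.float32)); b=plane(cv2.boxPoints(rect),.060,p); print("handle",b.round(4),b.mean(0).round(4),r.sum())
# height map in jig area
Z=P[...,2]; tall=(Z>.04)&(Z<.08); print("tall",tall.sum(), np.median(Z[r]))
top=((Z>.043)&(Z<.0525)).astype(np.uint8)
cv2.imwrite("pics/hm.png",np.clip(Z*3000,0,255).astype(np.uint8))
q=P[(Z>.028)&(Z<.036)&(m["blue"]>0)]; print("blue top",len(q),q[:,2].mean())
E
```

```text
[-3.3  6.9 13.5 96.6 -0.  61.2]
pose [ 0.5605 -0.0331  0.2604] [-180.     0.   115.5] q6 61.2 t 1.7 | shift mm [3.  0.9 0.4] twist -0.009 F [ 0.6 -0.8  0.4]
bed [ 0.5024 -0.0501  0.018 ]
blank [0.6167 0.0101 0.0462]
handle [[ 0.5808 -0.0714  0.06  ]
 [ 0.5441  0.0085  0.06  ]
 [ 0.5578  0.0149  0.06  ]
 [ 0.5957 -0.0645  0.06  ]] [ 0.5696 -0.0281  0.06  ] 1503
tall 14840 0.059926995549997635
blue top 7270 0.03179968205618802
```

View pics/w2.png

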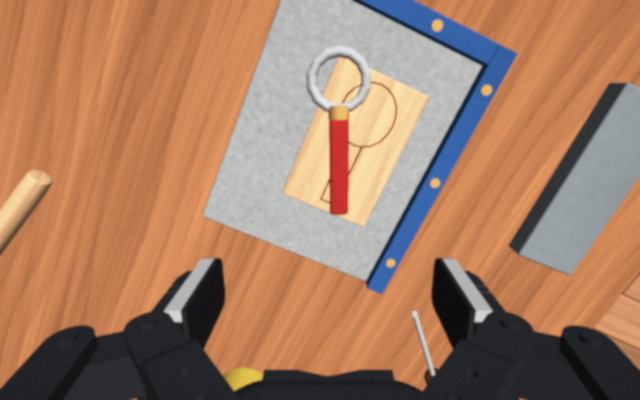

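The sharp frame shows the ring at (339,78), the handle from (339,107) to (339,213), and the blank's corners near (428,93), (365,226) and (284,190). The fence's inner corner is near (487,66).

```bash
cat >> meas.py <<'E'
def jig(i,d,p,show=1):
    P=pts(d,p); Z=P[...,2]; m=masks(i)
    b=(m["blue"]>0)&(abs(Z-.032)<.004); v,u=np.nonzero(b); q=plane(np.c_[u,v],.032,p)[:,:2]
    rect=cv2.minAreaRect(q.astype(np.float32)); a=np.radians((rect[2]+45)%90-45)
    for _ in range(3):
        R=np.array([[np.cos(a),np.sin(a)],[-np.sin(a),np.cos(a)]]); l=q@R.T
        X,Y=np.percentile(l,99.7,0); f=l[(l[:,0]>X-.017)&(l[:,1]<Y-.03)]
        # centre line of long fence by bins in y
        e=[(y,f[abs(f[:,1]-y)<.004,0]) for y in np.arange(f[:,1].min()+.01,f[:,1].max()-.01,.008)]
        e=np.array([(y,np.percentile(x,99)) for y,x in e if len(x)>20]); s=np.polyfit(e[:,0],e[:,1],1)[0]; a-=np.arctan(s)
    R=np.array([[np.cos(a),np.sin(a)],[-np.sin(a),np.cos(a)]]); l=q@R.T
    X=np.median([np.percentile(l[abs(l[:,1]-y)<.004,0],99) for y in e[:,0]])
    sh=l[(l[:,0]<X-.03)]; Y=np.median([np.percentile(sh[abs(sh[:,0]-x)<.004,1],99) for x in np.arange(sh[:,0].min()+.01,sh[:,0].max()-.01,.008)])
    c=R.T@np.array([X-.02,Y-.02])
    if show: print("jig yaw",np.degrees(a).round(2),"corner",c.round(4))
    return a,c,R
def blank(i,d,p,J):
    P=pts(d,p); Z=P[...,2]; hsv=cv2.cvtColor(i,cv2.COLOR_RGB2HSV); a,c,R=J
    w=((abs(Z-.048)<.0035)&(hsv[...,1]>45)&(hsv[...,0]<30)).astype(np.uint8)
    g=(P[...,:2]-c)@R.T; w[(g[...,0]>.01)|(g[...,0]<-.2)|(g[...,1]>.01)|(g[...,1]<-.26)]=0
    w=cv2.morphologyEx(w,cv2.MORPH_OPEN,np.ones((3,3)))
    n,L,S,_=cv2.connectedComponentsWithStats(w); k=L==1+np.argmax(S[1:,4]); 
    v,u=np.nonzero(w); q=plane(np.c_[u,v],.048,p)[:,:2]; l=(q-c)@R.T
    r=cv2.minAreaRect(l.astype(np.float32)); ang=(r[2]+45)%90-45
    print("blank local centre",np.round(r[0],4),"size",np.round(r[1],4),"ang",round(ang,2),"n",len(q)); print((cv2.boxPoints(r)).round(4).tolist())
E
python3 - <<'E'
from meas import *
z=np.load("w2.npz"); J=jig(z["i"],z["d"],z); blank(z["i"],z["d"],z,J)
z=np.load("top0.npz"); jig(z["i"],z["d"],z)
go(.5577,-.0028,.20,115)
E
```

```text
jig yaw 1.46 corner [0.6531 0.1125]
blank local centre [-0.0825 -0.1171] size [0.0897 0.1396] ang 0.38 n 11006
[[-0.12790000438690186, -0.04749999940395355], [-0.12690000236034393, -0.18719999492168427], [-0.03720000013709068, -0.186599999666214], [-0.038100000470876694, -0.04690000042319298]]Traceback (most recent call last):
  File "<stdin>", line 3, in <module>
  File "meas.py", line 17, in jig
    e=np.array([(y,np.percentile(x,99)) for y,x in e if len(x)>20]); s=np.polyfit(e[:,0],e[:,1],1)[0]; a-=np.arctan(s)
                                                                                  ~^^^^^
IndexError: too many indices for array: array is 1-dimensional, but 2 were indexed
```

```bash
python3 -c "
from h import *
go(.5577,-.0028,.067,115)"
```

```text
pose [ 0.5605 -0.0331  0.2604] [-180.     0.   115.5] q6 61.2 t 1.7 | shift mm [ 28.5  10.5 193.4] twist 0.008 F [ 0.6 -0.8  0.4]
```

Emit:
apply_moves([
  {"xyz":[28.5,10.5,50],"twist":0.008,"jaw":1},
  {"xyz":[28.5,10.5,100],"twist":0.008,"jaw":1},
  {"xyz":[28.5,10.5,150],"twist":0.008,"jaw":1},
  {"xyz":[28.5,10.5,180],"twist":0.008,"jaw":1},
  {"xyz":[28.5,10.5,193],"twist":0.008,"jaw":1},
])

```text
time: 2.33
ee_pos: [0.557, -0.003, 0.0659]
tcp_rot: [-179.9, -0.0, 115.0]
wrist_force: [-0.2, -0.7, -0.3]
opening: 0.0855
grasp_force: 0.0
```

Emit:
apply_moves([
  {"xyz":[0,0,0],"twist":0,"jaw":1},
  {"xyz":[0,0,0],"twist":0,"jaw":-0.4},
  {"xyz":[0,0,0],"twist":0,"jaw":-0.8},
  {"xyz":[0,0,0],"twist":0,"jaw":-1},
  {"xyz":[0,0,0],"twist":0,"jaw":-1},
], grip_force=60)

```text
time: 2.95
ee_pos: [0.5585, -0.0019, 0.068]
tcp_rot: [179.9, 0.0, 115.1]
wrist_force: [1.0, -0.1, -1.1]
opening: 0.0159
grasp_force: 59.2
```

Emit:
apply_moves([
  {"xyz":[0,0,0],"twist":0,"jaw":-1},
  {"xyz":[0,0,0],"twist":0,"jaw":-1},
])

```text
time: 3.2
ee_pos: [0.5585, -0.0019, 0.068]
tcp_rot: [179.9, 0.0, 115.1]
wrist_force: [-0.6, 0.9, 5.3]
opening: 0.0163
grasp_force: 60.0
```

Emit:
apply_moves([
  {"xyz":[0,0,-40],"twist":0,"jaw":-1},
  {"xyz":[0,0,-90],"twist":0,"jaw":-1},
  {"xyz":[0,0,-140],"twist":0,"jaw":-1},
  {"xyz":[0,0,-190],"twist":0,"jaw":-1},
  {"xyz":[0,0,-232],"twist":0,"jaw":-1},
])

```text
time: 3.82
ee_pos: [0.558, -0.0019, 0.301]
tcp_rot: [180.0, 0.0, 115.1]
wrist_force: [0.3, 0.6, -1.5]
opening: 0.0163
grasp_force: 59.2
```

```bash
python3 -c "
from h import *
go(.40,.10,.32,185)"
```

```text
pose [ 0.558  -0.0019  0.301 ] [180.    0.  115.1] q6 64.7 t 3.825 | shift mm [159.4 -99.9 -19. ] twist -1.22 F [ 0.3  0.6 -1.5]
```

Emit:
apply_moves([
  {"xyz":[28,-13,0],"twist":-0.18,"jaw":-1},
  {"xyz":[57,-25,0],"twist":-0.36,"jaw":-1},
  {"xyz":[85,-38,0],"twist":-0.54,"jaw":-1},
  {"xyz":[114,-51,0],"twist":-0.72,"jaw":-1},
  {"xyz":[142,-64,0],"twist":-0.9,"jaw":-1},
])

```text
time: 4.45
ee_pos: [0.4391, 0.1001, 0.299]
tcp_rot: [-180.0, -0.0, 167.0]
wrist_force: [-0.3, -0.3, 0.4]
opening: 0.016
grasp_force: 59.2
```

```bash
python3 -c "
from h import *
go(.36,.2,.30,216)"
```

```text
pose [0.4391 0.1001 0.299 ] [-180.   -0.  167.] q6 25.8 t 4.45 | shift mm [99.5 79.6 -1. ] twist -0.855 F [-0.3 -0.3  0.4]
```

Emit:
apply_moves([
  {"xyz":[20,16,0],"twist":-0.18,"jaw":-1},
  {"xyz":[40,32,0],"twist":-0.36,"jaw":-1},
  {"xyz":[60,48,0],"twist":-0.54,"jaw":-1},
  {"xyz":[80,64,0],"twist":-0.72,"jaw":-1},
  {"xyz":[100,80,0],"twist":-0.9,"jaw":-1},
])

```text
time: 5.08
ee_pos: [0.3605, 0.201, 0.299]
tcp_rot: [180.0, -0.0, -141.4]
wrist_force: [0.7, 0.0, -1.7]
opening: 0.0158
grasp_force: 59.2
```

Emit:
apply_moves([
  {"xyz":[0,0,0],"twist":-0.18,"jaw":-1},
  {"xyz":[0,0,0],"twist":-0.36,"jaw":-1},
  {"xyz":[0,0,0],"twist":-0.54,"jaw":-1},
  {"xyz":[0,0,0],"twist":-0.72,"jaw":-1},
  {"xyz":[0,0,0],"twist":-0.9,"jaw":-1},
])

```text
time: 5.7
ee_pos: [0.361, 0.2004, 0.299]
tcp_rot: [180.0, -0.0, -89.9]
wrist_force: [0.1, 0.6, -1.2]
opening: 0.0162
grasp_force: 59.2
```

```bash
python3 -c "
from h import *
go(.33,.36,.30,-10)"
```

```text
pose [0.361  0.2004 0.299 ] [180.   -0.  -89.9] q6 -61.1 t 5.7 | shift mm [-159.7   30.6   -1. ] twist -1.394 F [ 0.1  0.6 -1.2]
```

Emit:
apply_moves([
  {"xyz":[-32,6,-25],"twist":-0.18,"jaw":-1},
  {"xyz":[-64,12,-50],"twist":-0.36,"jaw":-1},
  {"xyz":[-96,14,-75],"twist":-0.54,"jaw":-1},
  {"xyz":[-128,12,-100],"twist":-0.72,"jaw":-1},
  {"xyz":[-165,11,-100],"twist":-0.9,"jaw":-1},
])

```text
time: 6.32
ee_pos: [0.3508, 0.3666, 0.4009]
tcp_rot: [-179.9, -0.0, -38.3]
wrist_force: [1.6, 0.2, -0.9]
opening: 0.0158
grasp_force: 59.2
```

Emit:
apply_moves([
  {"xyz":[0,0,0],"twist":-0.18,"jaw":-1},
  {"xyz":[0,0,0],"twist":-0.36,"jaw":-1},
  {"xyz":[0,0,0],"twist":-0.5,"jaw":-1},
  {"xyz":[0,0,0],"twist":-0.5,"jaw":-1},
  {"xyz":[0,0,0],"twist":-0.5,"jaw":-1},
])

```text
time: 6.95
ee_pos: [0.3507, 0.3654, 0.3992]
tcp_rot: [180.0, 0.0, -10.2]
wrist_force: [-0.5, 0.5, -1.7]
opening: 0.0161
grasp_force: 59.2
```

```bash
python3 - <<'E'
from meas import *
i,d,p=cam("wrist"); cv2.imwrite("pics/w3.png",i[...,::-1]); np.savez("w3.npz",i=i,d=d,**p)
go(.409,.371,.30,-10)
E
```

```text
pose [0.3507 0.3654 0.3992] [180.    0.  -10.1] q6 -123.7 t 7.0 | shift mm [ 56.4 -15.7  99.2] twist -0.002 F [ 0.  -0.3 -0.7]
```

View pics/w3.png

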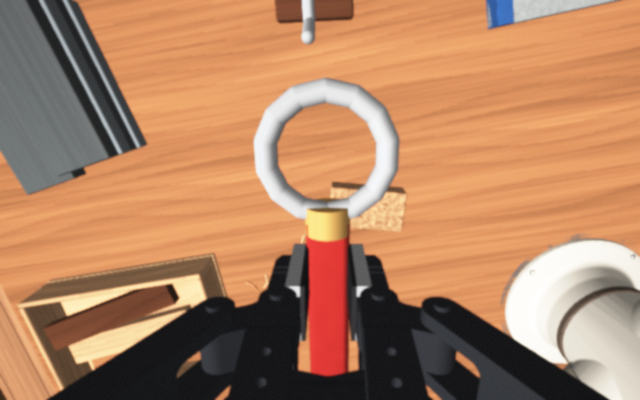

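The gauge is held straight. The hook tip is at (307,36), its bar runs up to (308,0), and the ring centre is near (326,150).

```bash
python3 - <<'E'
from meas import *
z=np.load("w3.npz"); i,d=z["i"],z["d"]; P=pts(d,z); Z=P[...,2]
m=np.zeros(d.shape,bool); m[0:60,290:325]=1; m&=(Z>.17)&(Z<.26)
v,u=np.nonzero(m); q=P[m]
for r in range(0,46,3):
    k=m[r]; 
    if k.any(): print(r,u[v==r].min(),u[v==r].max(),P[r][k].mean(0).round(4))
# ring centre: fit ellipse on hole contour
g=((d>0)&(d<.2)).astype(np.uint8); g[:, :240]=0; g[:,410:]=0; g[230:]=0
cs,h=cv2.findContours(g,cv2.RETR_CCOMP,cv2.CHAIN_APPROX_NONE)
for c,hh in zip(cs,h[0]):
    if len(c)>100: e=cv2.fitEllipse(c); print(hh[3],len(c),np.round(e[0],1),np.round(e[1],1))
rz=np.median(Z[(g>0)]); print("ring z",rz,np.percentile(Z[g>0],[5,95]))
E
python3 - <<'E'
from meas import *
z=np.load("w3.npz")
for u,v in((326,150),(326,149)): print(plane([[u,v]],.385,z).round(4))
E
```

```text
0 302 313 [0.4908 0.3571 0.2038]
3 302 313 [0.4886 0.3576 0.204 ]
6 302 313 [0.4865 0.358  0.2041]
9 302 313 [0.4844 0.3584 0.2039]
12 302 314 [0.4822 0.3584 0.2037]
15 303 314 [0.4799 0.3584 0.204 ]
18 303 314 [0.4777 0.3589 0.2044]
21 303 314 [0.4744 0.3591 0.2113]
24 303 314 [0.4711 0.3594 0.2193]
27 302 314 [0.4681 0.36   0.2259]
30 302 314 [0.4651 0.3602 0.233 ]
33 302 314 [0.4625 0.3605 0.2377]
36 301 314 [0.4605 0.3612 0.2387]
39 302 313 [0.4585 0.3617 0.2389]
42 303 312 [0.4566 0.362  0.2375]
-1 430 [326.1 152.6] [143.1 148.9]
0 282 [326. 152.] [ 97.2 100.1]
ring z 0.388841429612106 [0.38606161 0.39294395]
[[0.401  0.3575 0.385 ]]
[[0.4014 0.3574 0.385 ]]
```

Emit:
apply_moves([
  {"xyz":[20,-5,30],"twist":0,"jaw":-1},
  {"xyz":[45,-10,60],"twist":0,"jaw":-1},
  {"xyz":[62.5,-14.5,95],"twist":0,"jaw":-1},
  {"xyz":[62.5,-14.5,110],"twist":0,"jaw":-1},
  {"xyz":[62.5,-14.5,110],"twist":0,"jaw":-1},
])

```text
time: 7.62
ee_pos: [0.4146, 0.3685, 0.288]
tcp_rot: [179.9, 0.1, -10.1]
wrist_force: [-0.0, 0.0, -0.9]
opening: 0.0157
grasp_force: 59.3
```

```bash
python3 - <<'E'
from meas import *
i,d,p=cam("wrist"); cv2.imwrite("pics/w4.png",i[...,::-1])
go(.4148,.3685,.226,-10)
E
```

```text
pose [0.4146 0.3687 0.2894] [180.    0.  -10.1] q6 -128.3 t 7.675 | shift mm [ 0.2  0.2 63.4] twist -0.001 F [ 0.4  0.9 -0.3]
```

View pics/w4.png

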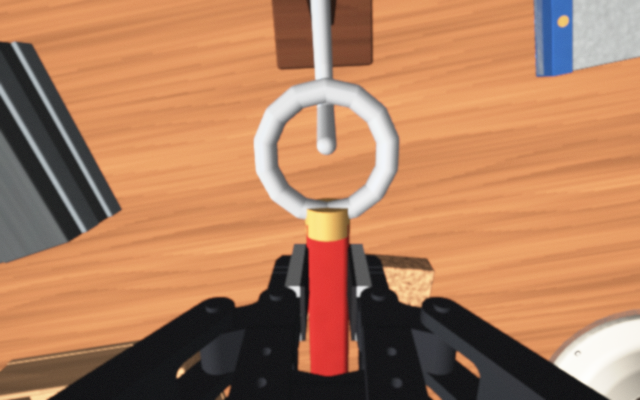

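The hook tip, at (326,145), shows well inside the ring, which is centred at (326,152). I lower the ring over it.

Emit:
apply_moves([
  {"xyz":[0,0,15],"twist":0,"jaw":-1},
  {"xyz":[0,0,30],"twist":0,"jaw":-1},
  {"xyz":[0,0,45],"twist":0,"jaw":-1},
  {"xyz":[0,0,57],"twist":0,"jaw":-1},
  {"xyz":[0,0,62],"twist":0,"jaw":-1},
])

```text
time: 8.3
ee_pos: [0.4146, 0.3687, 0.2264]
tcp_rot: [180.0, 0.0, -10.0]
wrist_force: [-0.3, -0.1, -0.5]
opening: 0.0158
grasp_force: 59.3
```

Emit:
apply_moves([
  {"xyz":[0,0,0],"twist":0,"jaw":-1},
  {"xyz":[0,0,0],"twist":0,"jaw":-1},
])

```text
time: 8.55
ee_pos: [0.4149, 0.369, 0.2278]
tcp_rot: [-180.0, -0.0, -10.0]
wrist_force: [0.3, -0.6, -0.3]
opening: 0.0159
grasp_force: 59.3
```

Emit:
apply_moves([
  {"xyz":[0,0,0],"twist":0,"jaw":1},
  {"xyz":[0,0,0],"twist":0,"jaw":1},
  {"xyz":[0,0,0],"twist":0,"jaw":1},
  {"xyz":[0,0,0],"twist":0,"jaw":1},
  {"xyz":[0,0,0],"twist":0,"jaw":1},
])

```text
time: 9.18
ee_pos: [0.4148, 0.3689, 0.2273]
tcp_rot: [-180.0, 0.0, -10.0]
wrist_force: [0.3, 0.7, 0.3]
opening: 0.0856
grasp_force: 0.0
```

Emit:
apply_moves([
  {"xyz":[0,0,-20],"twist":0,"jaw":1},
  {"xyz":[0,0,-50],"twist":0,"jaw":1},
  {"xyz":[0,0,-75],"twist":0,"jaw":1},
  {"xyz":[0,0,-75],"twist":0,"jaw":1},
  {"xyz":[0,0,-75],"twist":0,"jaw":1},
])

```text
time: 9.8
ee_pos: [0.4148, 0.3689, 0.3014]
tcp_rot: [180.0, 0.0, -10.0]
wrist_force: [0.4, 0.2, 0.0]
opening: 0.0851
grasp_force: 0.0
```

```bash
python3 - <<'E'
from meas import *
i,d,p=cam("wrist"); s,sd,sp=cam("scene")
cv2.imwrite("pics/w5.png",np.hstack([cv2.resize(i,(400,250)),cv2.resize(s[180:310,370:530],(400,325))[:250]])[...,::-1])
go(.33,.25,.30,-10)
E
```

```text
pose [0.4146 0.3687 0.3011] [ 1.799e+02  1.000e-01 -1.000e+01] q6 -128.4 t 9.9 | shift mm [-62.7 131.6   1.1] twist 0.0 F [-0.   0.7 -0.4]
```

View pics/w5.png

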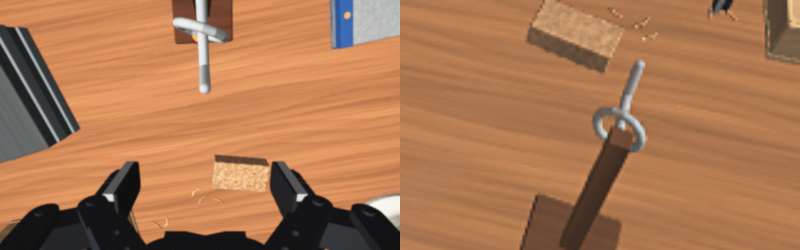

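The ring hangs on the hook, with the bar through its hole and the gauge still swinging a little. Next I go and push the blank.

Emit:
apply_moves([
  {"xyz":[16,34,0],"twist":0.18,"jaw":1},
  {"xyz":[32,68,0],"twist":0.36,"jaw":1},
  {"xyz":[48,102,0],"twist":0.54,"jaw":1},
  {"xyz":[64,136,0],"twist":0.72,"jaw":1},
  {"xyz":[80,169,0],"twist":0.9,"jaw":1},
])

```text
time: 10.52
ee_pos: [0.4642, 0.1873, 0.3014]
tcp_rot: [179.9, 0.0, -61.9]
wrist_force: [0.5, 0.6, -0.3]
opening: 0.0853
grasp_force: 0.0
```

```bash
python3 -c "
from h import *
go(.52,0,.30,181)"
```

```text
pose [0.4642 0.1873 0.3014] [179.9   0.  -61.9] q6 -96.1 t 10.525 | shift mm [191.5  39.    1.4] twist 2.044 F [ 0.5  0.6 -0.3]
```

Emit:
apply_moves([
  {"xyz":[38,8,0],"twist":0.18,"jaw":1},
  {"xyz":[76,16,0],"twist":0.36,"jaw":1},
  {"xyz":[114,24,0],"twist":0.54,"jaw":1},
  {"xyz":[152,32,0],"twist":0.72,"jaw":1},
  {"xyz":[191,39,0],"twist":0.9,"jaw":1},
])

```text
time: 11.15
ee_pos: [0.5209, 0.0008, 0.3015]
tcp_rot: [179.9, -0.0, -113.5]
wrist_force: [-0.4, 0.8, 0.0]
opening: 0.0854
grasp_force: 0.0
```

Emit:
apply_moves([
  {"xyz":[0,0,0],"twist":0.18,"jaw":1},
  {"xyz":[0,0,0],"twist":0.36,"jaw":1},
  {"xyz":[0,0,0],"twist":0.54,"jaw":1},
  {"xyz":[0,0,0],"twist":0.72,"jaw":1},
  {"xyz":[0,0,0],"twist":0.9,"jaw":1},
])

```text
time: 11.78
ee_pos: [0.5207, 0.002, 0.3013]
tcp_rot: [180.0, -0.1, -165.0]
wrist_force: [0.3, 0.1, -0.2]
opening: 0.0857
grasp_force: 0.0
```

Emit:
apply_moves([
  {"xyz":[0,0,0],"twist":0.18,"jaw":1},
  {"xyz":[0,0,0],"twist":0.24,"jaw":1},
  {"xyz":[0,0,0],"twist":0.24,"jaw":1},
  {"xyz":[0,0,0],"twist":0.24,"jaw":1},
])

```text
time: 12.28
ee_pos: [0.5208, 0.0021, 0.3019]
tcp_rot: [180.0, -0.0, -178.4]
wrist_force: [-0.7, 0.8, 0.4]
opening: 0.0857
grasp_force: 0.0
```

```bash
python3 - <<'E'
from meas import *
i,d,p=cam("wrist"); np.savez("w6.npz",i=i,d=d,**p); cv2.imwrite("pics/w6.png",i[...,::-1])
J=jig(i,d,p); blank(i,d,p,J)
go(.4911,-.0087,.12,181.5)
E
```

```text
jig yaw 1.3 corner [0.6525 0.1115]
blank local centre [-0.0817 -0.1163] size [0.0885 0.1398] ang 0.38 n 9429
[[-0.12639999389648438, -0.046799998730421066], [-0.12549999356269836, -0.18649999797344208], [-0.03689999878406525, -0.1859000027179718], [-0.03779999911785126, -0.04619999974966049]]
pose [0.5209 0.002  0.302 ] [ 180.    -0.  -178.4] q6 -1.4 t 12.325 | shift mm [ 30.   -9.9 182. ] twist 0.002 F [ 0.4  0.  -0.1]
```

Emit:
apply_moves([
  {"xyz":[30,-10,55],"twist":0,"jaw":1},
  {"xyz":[30,-10,110],"twist":0,"jaw":1},
  {"xyz":[30,-10,165],"twist":0,"jaw":1},
  {"xyz":[30,-10,220],"twist":0,"jaw":1},
  {"xyz":[30,-10,250],"twist":0,"jaw":1},
])

```text
time: 12.95
ee_pos: [0.4897, -0.0087, 0.0492]
tcp_rot: [180.0, -0.2, -178.4]
wrist_force: [1.2, 0.1, 1.6]
opening: 0.0854
grasp_force: 0.0
```

Emit:
apply_moves([
  {"xyz":[0,0,4],"twist":0,"jaw":1},
  {"xyz":[0,0,8],"twist":0,"jaw":1},
  {"xyz":[0,0,12],"twist":0,"jaw":1},
  {"xyz":[0,0,12],"twist":0,"jaw":1},
])

```text
time: 13.45
ee_pos: [0.4916, -0.0088, 0.0409]
tcp_rot: [-180.0, 0.1, -178.4]
wrist_force: [-0.4, -0.4, 0.6]
opening: 0.0853
grasp_force: 0.0
```

```bash
python3 - <<'E'
from meas import *
i,d,p=cam("wrist"); cv2.imwrite("pics/w7.png",i[...,::-1])
go(.5515,-.0087,.04,181.5)
E
```

```text
pose [ 0.4916 -0.0088  0.041 ] [ 1.800e+02  1.000e-01 -1.784e+02] q6 -2.6 t 13.5 | shift mm [-59.9  -1.6   1. ] twist 0.001 F [ 0.  -0.2  0.3]
```

View pics/w7.png

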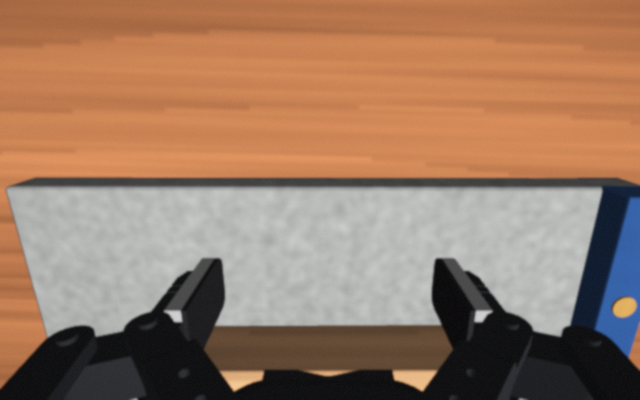

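The fingertips, near (205,270) and (450,270), stand on the near side of the blank's long face, just above the bed. I push towards the fence.

Emit:
apply_moves([
  {"xyz":[-10,0,3],"twist":0,"jaw":1},
  {"xyz":[-20,0,3],"twist":0,"jaw":1},
  {"xyz":[-27,0,3],"twist":0,"jaw":1},
  {"xyz":[-34,0,3],"twist":0,"jaw":1},
  {"xyz":[-41,0,3],"twist":0,"jaw":1},
])

```text
time: 14.12
ee_pos: [0.5325, -0.0076, 0.0372]
tcp_rot: [180.0, -0.0, -178.4]
wrist_force: [-3.4, -0.9, 2.3]
opening: 0.0854
grasp_force: 1.5
```

Emit:
apply_moves([
  {"xyz":[-5,0,0],"twist":0,"jaw":1},
  {"xyz":[-10,0,0],"twist":0,"jaw":1},
  {"xyz":[-14,0,0],"twist":0,"jaw":1},
  {"xyz":[-17,0,0],"twist":0,"jaw":1},
  {"xyz":[-19,0,0],"twist":0,"jaw":1},
])

```text
time: 14.75
ee_pos: [0.5513, -0.0071, 0.0373]
tcp_rot: [180.0, 0.0, -178.4]
wrist_force: [-2.1, 0.4, 0.7]
opening: 0.0852
grasp_force: 0.9
```

Emit:
apply_moves([
  {"xyz":[-1,0,0],"twist":0,"jaw":1},
  {"xyz":[-2,0,0],"twist":0,"jaw":1},
  {"xyz":[-3,0,0],"twist":0,"jaw":1},
])

```text
time: 15.12
ee_pos: [0.5542, -0.0071, 0.0372]
tcp_rot: [180.0, 0.0, -178.4]
wrist_force: [-1.2, -0.8, -0.4]
opening: 0.0853
grasp_force: 0.5
```

```bash
python3 -c "
from h import *
go(.5515,-.0087,.04,181.5)"
```

```text
pose [ 0.5542 -0.0071  0.0372] [ 180.     0.  -178.4] q6 -2.3 t 15.125 | shift mm [ 2.8 -1.6 -2.8] twist 0.001 F [-1.2 -0.8 -0.4]
```

Emit:
apply_moves([
  {"xyz":[-1,0,0],"twist":0,"jaw":1},
  {"xyz":[-2,0,0],"twist":0,"jaw":1},
  {"xyz":[-3,0,0],"twist":0,"jaw":1},
])

```text
time: 15.5
ee_pos: [0.5573, -0.007, 0.0373]
tcp_rot: [-180.0, 0.0, -178.4]
wrist_force: [-0.9, -0.4, -0.5]
opening: 0.0854
grasp_force: 0.5
```

```bash
python3 - <<'E'
from meas import *
go(.52,0,.3)
i,d,p=cam("top"); 
hsv=cv2.cvtColor(i,cv2.COLOR_RGB2HSV); cv2.imwrite("pics/top8.png",cv2.resize(i[130:220,260:380],(800,600),interpolation=cv2.INTER_CUBIC)[...,::-1])
E
```

```text
pose [ 0.5573 -0.007   0.0373] [-180.     0.  -178.4] q6 -2.3 t 15.5 | shift mm [  37.1    8.  -262.7] twist 0.0 F [-0.9 -0.4 -0.5]
```

Emit:
apply_moves([
  {"xyz":[-1,0,0],"twist":0,"jaw":1},
  {"xyz":[-2,0,0],"twist":0,"jaw":1},
  {"xyz":[-3,0,0],"twist":0,"jaw":1},
])

```text
time: 15.92
ee_pos: [0.5576, -0.0069, 0.0372]
tcp_rot: [180.0, -0.3, -178.5]
wrist_force: [-20.6, -0.8, 11.7]
opening: 0.0853
grasp_force: 10.1
```

The fence has stopped the blank (20 N). I back off, lift and turn to push along y.

Emit:
apply_moves([
  {"xyz":[12,0,0],"twist":0,"jaw":1},
  {"xyz":[20,0,-30],"twist":0,"jaw":1},
  {"xyz":[20,0,-70],"twist":0.18,"jaw":0.5},
  {"xyz":[20,0,-80],"twist":0.36,"jaw":0},
  {"xyz":[20,0,-80],"twist":0.54,"jaw":0},
])

```text
time: 16.55
ee_pos: [0.541, -0.0075, 0.119]
tcp_rot: [179.9, 0.2, 150.3]
wrist_force: [-0.2, 0.0, -0.3]
opening: 0.0428
grasp_force: 0.0
```

```bash
python3 -c "
from h import *
go(.6131,-.105,.12,91.5)"
```

```text
pose [ 0.541  -0.0075  0.119 ] [179.9   0.2 150.3] q6 28.9 t 16.55 | shift mm [-111.  -49.   -1.] twist 1.026 F [-0.2  0.  -0.3]
```

Emit:
apply_moves([
  {"xyz":[-22,-10,0],"twist":0.18,"jaw":0},
  {"xyz":[-44,-20,0],"twist":0.36,"jaw":0},
  {"xyz":[-66,-30,0],"twist":0.54,"jaw":0},
  {"xyz":[-88,-39,0],"twist":0.72,"jaw":0},
  {"xyz":[-111,-49,0],"twist":0.9,"jaw":0},
])

```text
time: 17.18
ee_pos: [0.6135, -0.1052, 0.1176]
tcp_rot: [179.9, 0.0, 98.7]
wrist_force: [0.1, -0.1, 0.0]
opening: 0.0426
grasp_force: 0.0
```

Emit:
apply_moves([
  {"xyz":[0,0,0],"twist":0.13,"jaw":0},
  {"xyz":[0,0,0],"twist":0.13,"jaw":0},
  {"xyz":[0,0,0],"twist":0.13,"jaw":0},
])

```text
time: 17.55
ee_pos: [0.6128, -0.1044, 0.1175]
tcp_rot: [180.0, 0.0, 91.8]
wrist_force: [-1.1, 0.9, 0.4]
opening: 0.043
grasp_force: 0.0
```

```bash
python3 - <<'E'
from meas import *
i,d,p=cam("wrist"); J=jig(i,d,p); blank(i,d,p,J)
go(.6131,-.105,.043,91.5)
E
```

```text
Traceback (most recent call last):
  File "meas.py", line 20, in jig
    sh=l[(l[:,0]<X-.03)]; Y=np.median([np.percentile(sh[abs(sh[:,0]-x)<.004,1],99) for x in np.arange(sh[:,0].min()+.01,sh[:,0].max()-.01,.008)])
                                                                                                      ~~~~~~~~~~~^^
ValueError: zero-size array to reduction operation minimum which has no identity
```

Emit:
apply_moves([
  {"xyz":[0,0,30],"twist":0,"jaw":0},
  {"xyz":[0,0,55],"twist":0,"jaw":0},
  {"xyz":[0,0,66],"twist":0,"jaw":0},
  {"xyz":[0,0,75],"twist":0,"jaw":0},
  {"xyz":[0,0,75],"twist":0,"jaw":0},
])

```text
time: 18.23
ee_pos: [0.6129, -0.1045, 0.0423]
tcp_rot: [-180.0, -0.0, 91.6]
wrist_force: [-0.2, 0.3, 0.0]
opening: 0.0428
grasp_force: 0.0
```

Emit:
apply_moves([
  {"xyz":[10,0,0],"twist":0,"jaw":0},
  {"xyz":[18,0,0],"twist":0,"jaw":0},
  {"xyz":[26,0,0],"twist":0,"jaw":0},
  {"xyz":[33,0,0],"twist":0,"jaw":0},
  {"xyz":[40,0,0],"twist":0,"jaw":0},
])

```text
time: 18.85
ee_pos: [0.612, -0.0643, 0.0426]
tcp_rot: [180.0, 0.0, 91.6]
wrist_force: [1.1, -3.0, 2.5]
opening: 0.0428
grasp_force: 1.7
```

Emit:
apply_moves([
  {"xyz":[6,0,0],"twist":0,"jaw":0},
  {"xyz":[12,0,0],"twist":0,"jaw":0},
  {"xyz":[17,0,0],"twist":0,"jaw":0},
  {"xyz":[20,0,0],"twist":0,"jaw":0},
  {"xyz":[22,0,0],"twist":0,"jaw":0},
])

```text
time: 19.48
ee_pos: [0.6111, -0.0424, 0.0423]
tcp_rot: [-180.0, 0.0, 91.6]
wrist_force: [-0.4, -4.2, 2.3]
opening: 0.0423
grasp_force: 1.7
```

Emit:
apply_moves([
  {"xyz":[1.5,0,0],"twist":0,"jaw":0},
  {"xyz":[3,0,0],"twist":0,"jaw":0},
  {"xyz":[4,0,0],"twist":0,"jaw":0},
  {"xyz":[5,0,0],"twist":0,"jaw":0},
])

```text
time: 19.98
ee_pos: [0.611, -0.0378, 0.0423]
tcp_rot: [-180.0, 0.0, 91.6]
wrist_force: [-0.4, -7.2, 1.7]
opening: 0.0429
grasp_force: 3.8
```

Emit:
apply_moves([
  {"xyz":[1,0,0],"twist":0,"jaw":0},
  {"xyz":[2,0,0],"twist":0,"jaw":0},
])

```text
time: 20.23
ee_pos: [0.6108, -0.0377, 0.0423]
tcp_rot: [-180.0, 0.2, 91.5]
wrist_force: [-0.5, -16.9, 2.5]
opening: 0.043
grasp_force: 8.8
```

The stop has been reached (17 N). I back off, lift and measure.

Emit:
apply_moves([
  {"xyz":[-12,0,0],"twist":0,"jaw":0},
  {"xyz":[-20,0,-40],"twist":0,"jaw":0},
  {"xyz":[-20,20,-90],"twist":0,"jaw":0},
  {"xyz":[-20,-20,-150],"twist":0,"jaw":0},
  {"xyz":[0,-40,-210],"twist":0,"jaw":0},
])

```text
time: 20.85
ee_pos: [0.5742, -0.0402, 0.2412]
tcp_rot: [-179.9, -0.1, 91.6]
wrist_force: [1.2, 0.1, 0.9]
opening: 0.0428
grasp_force: 0.0
```

Emit:
apply_moves([
  {"xyz":[0,0,0],"twist":0,"jaw":0},
  {"xyz":[0,0,0],"twist":0,"jaw":0},
  {"xyz":[0,0,0],"twist":0,"jaw":0},
])

```text
time: 21.22
ee_pos: [0.5751, -0.04, 0.2388]
tcp_rot: [-179.8, -0.0, 91.6]
wrist_force: [-0.8, -0.4, 0.2]
opening: 0.0428
grasp_force: 0.0
```

```bash
python3 - <<'E'
from meas import *
i,d,p=cam("wrist"); s,sd,sp=cam("scene"); cv2.imwrite("pics/w9.png",np.hstack([cv2.resize(i,(400,250)),cv2.resize(s[180:310,370:530],(400,325))[:250]])[...,::-1])
go(.53,.03,.3)
J=jig(i,d,p); blank(i,d,p,J)
P=pts(sd,sp); m=np.zeros(sd.shape,bool); m[180:300,420:480]=1; m&=(P[...,2]>.19); print(P[m].mean(0))
E
```

```text
pose [ 0.5752 -0.0401  0.2391] [-179.9   -0.    91.6] q6 84.4 t 21.325 | shift mm [ 71.3 -43.2 -60.9] twist 0.0 F [-0.2 -0.3 -1.4]Traceback (most recent call last):
  File "<stdin>", line 4, in <module>
  File "meas.py", line 20, in jig
    sh=l[(l[:,0]<X-.03)]; Y=np.median([np.percentile(sh[abs(sh[:,0]-x)<.004,1],99) for x in np.arange(sh[:,0].min()+.01,sh[:,0].max()-.01,.008)])
                                                                                                      ~~~~~~~~~~~^^
    return umr_minimum(a, axis, None, out, keepdims, initial, where)
ValueError: zero-size array to reduction operation minimum which has no identity
```

View pics/w9.png

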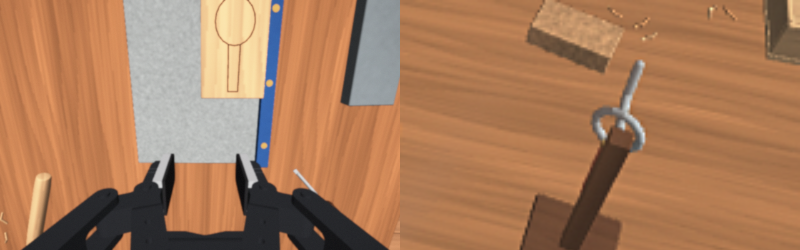

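The blank's end edge at (235,98) and the fence look square, and the gauge still hangs, but the stop is out of view. I shift forward and measure.

Emit:
apply_moves([
  {"xyz":[30,-10,-20],"twist":0,"jaw":0},
  {"xyz":[65,-20,-50],"twist":0,"jaw":0},
  {"xyz":[75,-30,-60],"twist":0,"jaw":0},
  {"xyz":[75,-30,-60],"twist":0,"jaw":0},
  {"xyz":[75,-30,-60],"twist":0,"jaw":0},
])

```text
time: 21.95
ee_pos: [0.5434, 0.0334, 0.2994]
tcp_rot: [-179.9, 0.0, 91.6]
wrist_force: [0.5, -0.6, -1.1]
opening: 0.0426
grasp_force: 0.0
```

```bash
python3 - <<'E'
from meas import *
i,d,p=cam("wrist"); np.savez("w10.npz",i=i,d=d,**p)
J=jig(i,d,p); blank(i,d,p,J); go(.53,.03,.3)
E
```

```text
jig yaw 1.42 corner [0.653  0.1124]
blank local centre [-0.0439 -0.068 ] size [0.0899 0.139 ] ang 0.15 n 11061
[[-0.08900000154972076, 0.00139999995008111], [-0.08869999647140503, -0.13760000467300415], [0.0012000000569969416, -0.13740000128746033], [0.0008999999845400453, 0.0015999999595806003]]
pose [0.5434 0.0333 0.2994] [-179.9    0.    91.6] q6 92.0 t 22.0 | shift mm [ -2.9 -13.5  -0.6] twist 0.0 F [-0.1 -0.  -0.1]
```

The blank reads 1–2 mm from nominal, touching both fences and square to 0.15°. Now I check where the ring sits on the hook.

```bash
python3 - <<'E'
from meas import *
a=np.radians(-7.8); t=np.array([.4595,.3613]); R=np.array([[np.cos(a),np.sin(a)],[-np.sin(a),np.cos(a)]])
for n in("scene","top"):
    i,d,p=cam(n); P=pts(d,p); L=(P[...,:2]-t)@R.T-[.095,0]; Z=P[...,2]
    m=(L[...,0]>-.12)&(L[...,0]<.03)&(abs(L[...,1])<.05)&(Z>.05)&(Z<.25)
    hsv=cv2.cvtColor(i,cv2.COLOR_RGB2HSV)
    steel=m&(hsv[...,1]<70); red=m&((hsv[...,0]<6)|(hsv[...,0]>172))&(hsv[...,1]>180)
    off=steel&(abs(L[...,1])>.009)
    print(n,"steel",steel.sum(),"ring pts",np.c_[L[off],Z[off]].round(3).tolist()[:25],"red",red.sum(),np.c_[L[red],Z[red]].round(3).tolist()[:12])
E
```

```text
scene steel 227 ring pts [[-0.051, -0.02, 0.205], [-0.049, -0.018, 0.209], [-0.05, -0.016, 0.209], [-0.049, -0.014, 0.211], [-0.045, -0.012, 0.217], [-0.047, -0.009, 0.216], [-0.053, -0.023, 0.197], [-0.051, -0.021, 0.2], [-0.048, -0.019, 0.205], [-0.049, -0.017, 0.205], [-0.047, -0.015, 0.208], [-0.048, -0.013, 0.209], [-0.046, -0.011, 0.212], [-0.049, -0.023, 0.197], [-0.047, -0.021, 0.201], [-0.047, -0.018, 0.203], [-0.045, -0.017, 0.207], [-0.046, -0.014, 0.206], [-0.042, -0.012, 0.212], [-0.043, -0.01, 0.212], [-0.05, -0.024, 0.19], [-0.05, -0.022, 0.193], [-0.049, -0.02, 0.195], [-0.047, -0.017, 0.198], [-0.049, -0.023, 0.189]] red 0 []
top steel 136 ring pts [[-0.035, 0.02, 0.207], [-0.038, 0.022, 0.207], [-0.039, 0.018, 0.211], [-0.038, 0.015, 0.211], [-0.038, 0.012, 0.212], [-0.041, 0.022, 0.207], [-0.042, 0.017, 0.212], [-0.042, 0.013, 0.214], [-0.042, 0.01, 0.216], [-0.044, 0.014, 0.209], [-0.044, 0.01, 0.212], [-0.04, 0.02, 0.178], [-0.047, -0.01, 0.215], [-0.046, -0.012, 0.213], [-0.05, -0.01, 0.212], [-0.05, -0.014, 0.218], [-0.047, -0.013, 0.205], [-0.047, -0.017, 0.205], [-0.052, -0.013, 0.21], [-0.051, -0.015, 0.208], [-0.05, -0.017, 0.206], [-0.05, -0.021, 0.209], [-0.048, -0.022, 0.2], [-0.054, -0.016, 0.208], [-0.053, -0.019, 0.207]] red 0 []
```

```bash
python3 -c "
from workcell import bot
print(bot.job_done())"
```

```text
the job is handed in; nothing more can be done
None
```

I handed the job in: the gauge hangs ring-up on the hook, and the blank is in the jig's corner against both fences and square to 0.15°; the judge's verdict isn't known, and I did not re-measure the mallet and cork block, which the arm stayed clear of.

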